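# Fit the drilling template over the jig's twin pins and latch it

### The job

Push the red-knobbed latch of the green drilling jig aside until it is well clear of the bed, then lower the brass template over the jig's two pins so that both come through its holes and it lies flat on the bed, and push the latch back until it points straight over the template at its handle. Set the template down rather than dropping it, and leave the flux tin and the oil bottle standing where they are.

Things in the scene. Friction and masses are not known exactly. Their poses are not given: they have to be found in the camera images.
- jig: Fixed drilling jig: green base (x -55 to +110 mm, y +-80 mm), its flat top, the bed, 20 mm above the table. Origin on the table level under the midpoint between the two pins; its x points from the pins to the latch pivot, its y along the row of pins. A brass blank lies flush in the bed.
- pin_a (a point): Foot of the pin at jig y = +50 mm, at bed height (20 mm above the table). Each pin: 10 mm diameter for 14 mm, then a taper to 4 mm diameter at 22 mm above the bed.
- pin_b (a point): Foot of the like pin at jig y = -50 mm.
- latch_pivot (a point): Vertical pivot of the latch, 85 mm from the jig origin along jig x, at the height of the arm's underside (29 mm above the table).
- latch (a joint): Latch angle, rad: 0 = arm points along jig -x, straight over the bed; positive = arm tip swings to jig -y. Range -1.75 to +1.75, stays where left, 1.1 N at the knob moves it; beyond 1.0 either way it clears the template's place. Steel arm 20 mm wide, 29 to 37 mm above the table, reaches 62 mm from the pivot.
- latch_knob (a point): Centre of the top of the latch's red round upright post, 18 mm diameter, 45 mm from the pivot, rising from the arm's top to 77 mm above the table.
- template: Loose flat brass template, 90 mm (x) by 130 mm (y), 6 mm thick, about 0.55 kg, lying on the table; origin at the centre of its underside. Mid-top an upright black bar handle, 14 mm wide in x, 60 mm long in y, its top 41 mm above the underside. Symmetrical: may be fitted either way round. Seated, its origin is 20 mm above the jig's.
- hole_a (a point): Underside centre of the through hole at template y = +50 mm; each hole is 13 mm in diameter.
- hole_b (a point): Underside centre of the through hole at template y = -50 mm.
- flux_tin: Loose tin, 52 mm diameter, 50 mm high, standing; origin under its centre. Leave it.
- oil_bottle: Loose bottle, 40 mm diameter, 110 mm high, standing; origin under its centre. Leave it.

How it is judged (in metres and radians):
On the way, in this order (a step that is already met when the one before it is completed fails the run):
1. the latch is pushed well clear of the bed (more than 1.0 rad either way) ((value of joint latch above 1 rad or value of joint latch below -1 rad)), for 0.2 s.
2. the template lies flat on the bed with both pins through its holes (horizontal distance between template and jig below 0.005 m and angle between the y axis of template and the y axis of jig, either way round below 0.08 rad and angle between template's own z axis and vertical below 0.04 rad and z of template in the frame of jig between 0.017 and 0.0225 m), for 0.2 s.
3. the latch is pushed back over the template (within 0.3 rad of straight) (value of joint latch between -0.3 and 0.3 rad), for 0.2 s.
At the end, for the whole second after the job is handed in: The template lies flat on the bed (height within about 2.5 mm, tilt under 0.04 rad), both pins through its holes (centre within 5 mm of the jig's origin, rows within 0.08 rad), the latch within 0.3 rad of straight over it, all at rest (all of step 2 and all of step 3 and linear speed of template below 0.01 m/s and velocity of joint latch between -0.05 and 0.05 rad/s); the robot touches nothing.
It fails at once if the template is let go of over the jig with its underside more than 30 mm above the bed (horizontal distance between template and jig below 0.12 m and z of template in the frame of jig above 0.05 m and contact force between the fingers and template below 0.2 N).
It fails at once if the flux tin is moved more than 30 mm or tipped (distance of flux_tin from where it was at the start of the episode above 0.03 m or angle between flux_tin's own z axis and vertical above 0.5 rad).
It fails at once if the oil bottle is moved more than 30 mm or tipped (distance of oil_bottle from where it was at the start of the episode above 0.03 m or angle between oil_bottle's own z axis and vertical above 0.5 rad).
It also fails if it takes over 72 s, if anything falls off the work surface, if the arm or the gripper's body presses on something with over 40 N, if the wrist force passes 120 N, or if a joint passes its speed limit or range.

### The arm

A 6-joint arm with a two-finger parallel gripper is mounted at the origin on the work surface. World frame = base frame: x ahead of the robot, y to its left, z up, the work surface at z = 0. Lengths are in mm, angles in degrees, forces in N, time in s.
With the tool pointing down it reaches from about 350 to 875 mm from the base axis. Payload 4.2 kg.
Tool frame: the origin (TCP) lies midway between the tips of the shut fingers; the grasp point (between the pads) lies 19 mm behind it (robot.tcp_to_grasp is the distance from the TCP to the grasp point, in mm); z points along the fingers, y is the line along which they close (so a half turn about z gives the same grasp; the last joint's range is limited). The gripper opens to 85 mm and grips with 20 to 120 N. Pads are 22 mm wide; open, the fingers measure 114 mm over their backs; the gripper's body (76 mm by 85 mm) begins 54 mm behind the grasp point. The pads swing forward as they close: fully open they stand 13 mm farther back than shut.
Start: joints at [86.15, 22.042, 0.453, 0, -68.411, -14.817], TCP at [200.009, 592.111, 231.312] pointing down, gripper open.
Joint ranges: [-179.83, 179.83], [-69.29, 118.12], [-61.27, 80.66], [-181.25, 117.63], [-171.15, -9.14], [-177.46, 177.46]. Speed limits (degrees/s): [159.86, 159.86, 180, 180, 180, 180].

### API

Orientations are given as a 3x3 rotation matrix whose columns are the frame's x, y, z axes.
In Python, from plant import robot, eyes, status gives the robot as it stands (robot), with the cameras (eyes) and the readings (status).
- The arm moves only by the tool pendant, called as name([rows], argument=value, ...), one row to a line, values as JSON. Schema: {"type":"object","properties":{"steps":{"type":"array","items":{"type":"object","properties":{"rot":{"type":"array","items":{"type":"number"},"minItems":3,"maxItems":3},"d":{"type":"array","items":{"type":"number"},"minItems":3,"maxItems":3},"aperture":{"type":"number"}},"additionalProperties":false,"required":["aperture"]},"minItems":1,"maxItems":20},"only":{"type":"string"},"quiet":{"type":"boolean"},"lines":{"type":"string"}},"required":["steps"],"additionalProperties":false}. steps is a list of rows, 1 to 20 of them, each an object with the fields rot (a list: a rotation vector rx, ry, rz in degrees), d (a list: dx, dy, dz in mm), aperture (the finger opening in mm); a field left out counts as zero (the opening has to be given); each row shifts and turns the commanded pose from where the row before left it, along the tool's axes as they then stand; what a row does not reach is not made up. A row lasts 1/12 s, in which the tool goes at most 41.7 mm and 7.16 degrees, less where a joint would pass 70% of its speed; a pose out of reach is approached as far as the arm can. The fingers move at their own pace and stop on an object; the grip force is fixed at half the most. Time passes only in rows, so rows that do not move let the fingers close. The tool returns the time, the measured TCP pose, the force, the opening and the grip force at its end. only (a regular expression) keeps the lines of the reply that match it, lines (a string "A,B") keeps lines A to B, and quiet returns only ok. Input that does not fit is refused with a message, and nothing moves.
- status.get_state(): the state, without advancing time (a new reading comes with each control period).
- eyes.grab_frame(name): name is "side" or "top" or "wrist"; returns the picture (384x512x3 uint8, red, green, blue); there is no depth.
- eyes.camera_model(name): a dict with "vertical_fov" (degrees; the focal length in pixels is half the picture's height over the tangent of half this angle, whatever the lens; pixels are square), "cx", "cy" (the principal point, pixels), "R" (3x3) and "t" (3): a world point X has camera coordinates R X + t. Camera axes: x right, y down, z forward; pixel columns grow to the right and rows downward; lengths in mm; the calibration is good to about 2 mm. A picture is of the moment at which its call begins: read the wrist's pose just before it. camera_model takes no time and is no camera call; for the wrist camera it gives the pose at the moment of the call.
- robot.hand_in(): hands the job in; it is judged then, once.
The state is a dict: "time": time; "joint_pos": joint angles; "joint_velocities": joint speeds; "tau": joint torques, N m; "eef_pos": TCP position; "orientation": TCP orientation; "force": force on the tool from outside, world axes, zero at the start; "wrist_torque": the same for the moment, N m; "width": finger opening in mm; "grasp_force": force on a finger pad.
Only numpy, scipy, OpenCV 4.12 (cv2) and the standard library are available. Lean on these libraries where they do the work, as an engineer would, in place of code of your own. Each camera call takes 0.05 s, during which the arm holds its last target. There are 200 camera calls.

## Working session

There is one attempt and no reset: what is moved stays moved. The work goes in short steps, Python scripts to look and compute and a tool call to move; the robot and the scene stay as the last step left them, time stands still between calls to the robot, and variables do not carry over. Pictures are saved under pics/ and viewed, at most 10 in all, crops included, and the job is handed in when it is done.

```bash
ls; mkdir -p pics
```

Run:
```python
from plant import robot, eyes, status
import cv2,json
s=status.get_state()
print(s['time'],s['eef_pos'],s['orientation'])
for n in ("top","side"):
    cv2.imwrite(f"pics/{n}0.png",eyes.grab_frame(n)[:,:,::-1]); print(n,eyes.camera_model(n))
```

```text
pics
plant.py
0.0 [199.83054771 591.55939056 230.2049373 ] [[ 9.47324551e-01 -3.20274534e-01 -6.46481209e-04]
 [-3.20275177e-01 -9.47322121e-01 -2.14712694e-03]
 [ 7.52441300e-05  2.24107795e-03 -9.99997486e-01]]
top {'vertical_fov': 51.26396890564234, 'cx': 255.99789256549323, 'cy': 192.51181583610784, 'R': array([[-0.02372258, -0.99967295,  0.00955183],
       [-0.99698599,  0.0229507 , -0.07410943],
       [ 0.07386597, -0.01128111, -0.99720437]]), 't': array([ 22.08372278, 588.09074537, 795.32355833])}
side {'vertical_fov': 48.89583474573451, 'cx': 247.57710235085867, 'cy': 187.38763578326973, 'R': array([[ 0.92788037, -0.37281872, -0.00665056],
       [-0.30193565, -0.74076006, -0.60009115],
       [ 0.21879874,  0.55882084, -0.79990398]]), 't': array([-522.76320933,  204.43962175,  744.38059698])}
```

View pics/top0.png

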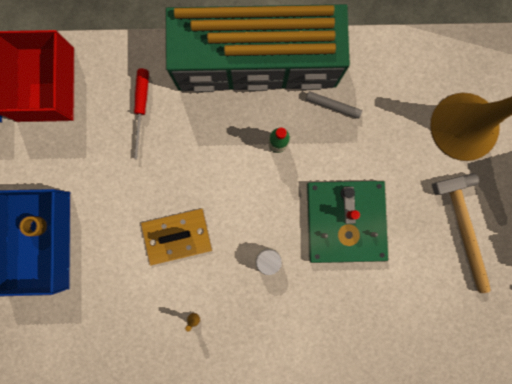

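View pics/side0.png

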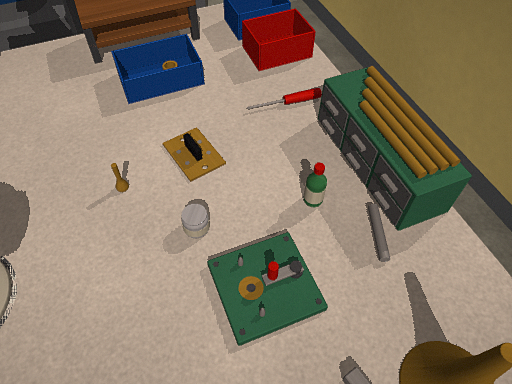

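The top picture shows the template at about (176,236), the jig at (348,222) with its latch pointing down over the bed (knob 354,215), the bottle at (280,138) and the tin at (268,262). I'll enlarge the template and the jig.

Run:
```python
import cv2,numpy as np
a=cv2.imread("pics/top0.png")
c=[cv2.resize(a[y:y+100,x:x+100],None,fx=4,fy=4,interpolation=cv2.INTER_CUBIC) for x,y in((126,186),(298,172))]
cv2.imwrite("pics/crop0.png",np.hstack(c))
```

```text
(no output)
```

View pics/crop0.png

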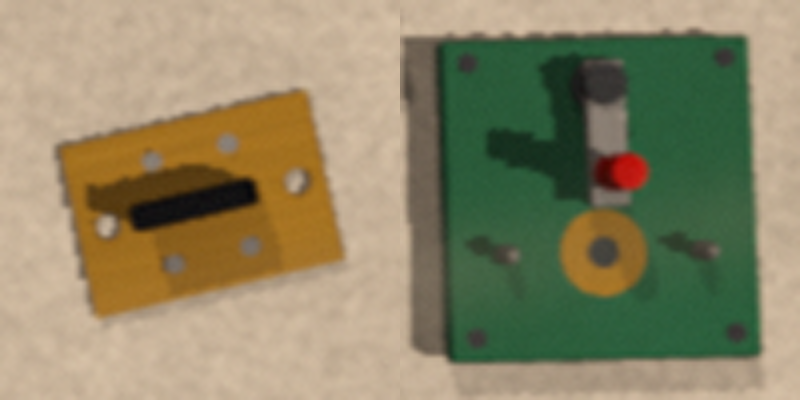

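Template: the holes are at crop (107,227) and (296,181), and the plate's top corners at (58,146), (305,91), (345,260), (95,318). Jig: the bed corners are at (440,40), (747,37), (760,357), (449,361), the pin tips near (513,257) and (713,252), the knob at (630,171).

Create h.py:
```python
import numpy as np
from plant import robot, eyes, status
def ray(n,uv,z,cm=None):
    c=cm or eyes.camera_model(n); f=192/np.tan(np.radians(c['vertical_fov']/2))
    d=c['R'].T@np.array([(uv[0]-c['cx'])/f,(uv[1]-c['cy'])/f,1]); o=-c['R'].T@c['t']
    return (o+d*(z-o[2])/d[2])
def proj(n,X,cm=None):
    c=cm or eyes.camera_model(n); f=192/np.tan(np.radians(c['vertical_fov']/2))
    p=c['R']@np.array(X,float)+c['t']; return np.array([f*p[0]/p[2]+c['cx'],f*p[1]/p[2]+c['cy']])
def fit(local,world):
    l=np.array(local,float);w=np.array(world)[:,:2]
    a=l-l.mean(0);b=w-w.mean(0)
    th=np.arctan2((a[:,0]*b[:,1]-a[:,1]*b[:,0]).sum(),(a*b).sum())
    R=np.array([[np.cos(th),-np.sin(th)],[np.sin(th),np.cos(th)]])
    t=w.mean(0)-R@l.mean(0); return t,np.degrees(th),(l@R.T+t-w)
```

Run:
```python
from h import *
np.set_printoptions(precision=1,suppress=True)
T=lambda u,v:(126+u/4-.375,186+v/4-.375)
J=lambda u,v:(298+(u-400)/4-.375,172+v/4-.375)
w=[ray("top",T(*p),6) for p in((58,146),(305,91),(345,260),(95,318),(107,227),(296,181))]
print("tmpl",*fit([(45,65),(45,-65),(-45,-65),(-45,65),(0,50),(0,-50)],w))
print("holes",w[4],w[5], "handle",ray("top",T(132,208),41),ray("top",T(256,188),41))
w=[ray("top",J(*p),20) for p in((440,40),(747,37),(760,357),(449,361))]
t,th,r=fit([(110,80),(110,-80),(-55,-80),(-55,80)],w)
print("jig",t,th,r)
print("pins tip",ray("top",J(515,257),42),ray("top",J(714,252),42),"blank",ray("top",J(603,253),20),"knob",ray("top",J(630,171),77),"pivot",ray("top",J(604,84),40))
print("tin",ray("top",(268,262),50),"bottle",ray("top",(281,132),110))
s=[ray("side",p,20) for p in((208,260),(286,232),(327,307),(240,341))]
print("side jig",*fit([(-55,80),(110,80),(110,-80),(-55,-80)],s))
# side-cam template edges
s=[ray("side",p,6) for p in((163,147),(194,128),(225,160),(191,179))]
print("side tmpl",*fit([(-45,65),(45,65),(45,-65),(-45,-65)],s))
print(eyes.camera_model("wrist"))
```

```text
tmpl [502.5 175.3] 11.784618525336306 [[-0.5 -0.6]
 [ 0.6 -0.2]
 [-0.1  0.7]
 [-0.3 -0.3]
 [ 0.6  0.5]
 [-0.2 -0. ]]
holes [491.7 223.7   6. ] [512.9 126.3   6. ] handle [502.2 202.7  41. ] [510.6 141.5  41. ]
jig [ 498.5 -176.5] -0.5284391284767807 [[ 0.7  0.7]
 [ 1.3 -1.2]
 [-0.8 -0.8]
 [-1.2  1.3]]
pins tip [ 497.7 -128.6   42. ] [ 497.8 -227.4   42. ] blank [ 497.8 -177.5   20. ] knob [ 538.4 -178.4   77. ] pivot [ 582.6 -176.7   40. ]
tin [450.2 -11.5  50. ] bottle [692.6 -39.4 110. ]
side jig [ 497.1 -179.6] 0.0917569648518537 [[-3.4  0.8]
 [ 4.9  0.9]
 [ 3.2  0.5]
 [-4.7 -2.2]]
side tmpl [500.9 171.3] 16.273933610969046 [[-3.6  7.1]
 [-0.4  1.5]
 [ 2.5 -3. ]
 [ 1.5 -5.6]]
{'vertical_fov': 63.71899945370132, 'cx': 257.54381482583835, 'cy': 193.71065647107264, 'R': array([[-0.3, -0.9,  0. ],
       [-0.9,  0.3,  0.3],
       [-0.3,  0.1, -1. ]]), 't': array([624.2, -35.2, 379. ])}
```

The fits agree to about 1 mm: the template is at (502.5,175) with yaw 12°, the jig at (498,-177) with yaw about 0, and the latch near 0. First I shut the fingers and turn tool x to world -y, then go over the jig.

pendant([
  {"rot": [0, 0, 7.13], "aperture": 0},
  {"rot": [0, 0, 7.13], "aperture": 0},
  {"rot": [0, 0, 7.13], "aperture": 0},
  {"rot": [0, 0, 7.13], "aperture": 0},
  {"rot": [0, 0, 7.13], "aperture": 0},
  {"rot": [0, 0, 7.13], "aperture": 0},
  {"rot": [0, 0, 7.13], "aperture": 0},
  {"rot": [0, 0, 7.13], "aperture": 0},
  {"rot": [0, 0, 7.13], "aperture": 0},
  {"rot": [0, 0, 7.13], "aperture": 0},
])

```text
time: 0.93
eef_pos: [199.9, 591.8, 230.6]
orientation: [[-0.006, -1.0, -0.0], [-1.0, 0.006, -0.001], [0.001, 0.0, -1.0]]
force: [0.7, 0.3, 0.1]
width: 0.2
grasp_force: 0.0
```

pendant([
  {"d": [36, -17, 0], "aperture": 0},
  {"d": [36, -17, 0], "aperture": 0},
  {"d": [36, -17, 0], "aperture": 0},
  {"d": [36, -17, 0], "aperture": 0},
  {"d": [36, -17, 0], "aperture": 0},
  {"d": [36, -17, 0], "aperture": 0},
  {"d": [36, -17, 0], "aperture": 0},
  {"d": [36, -17, 0], "aperture": 0},
  {"d": [36, -17, 0], "aperture": 0},
  {"d": [36, -17, 0], "aperture": 0},
  {"d": [36, -17, 0], "aperture": 0},
  {"d": [36, -17, 0], "aperture": 0},
  {"d": [36, -17, 0], "aperture": 0},
  {"d": [36, -17, 0], "aperture": 0},
  {"d": [36, -17, 0], "aperture": 0},
  {"d": [36, -17, 0], "aperture": 0},
  {"d": [36, -17, 0], "aperture": 0},
  {"d": [36, -17, 0], "aperture": 0},
  {"d": [36, -17, 0], "aperture": 0},
  {"aperture": 0},
])

```text
time: 2.6
eef_pos: [525.1, -96.8, 230.3]
orientation: [[-0.006, -1.0, -0.001], [-1.0, 0.006, -0.001], [0.001, 0.001, -1.0]]
force: [0.0, 0.5, -0.3]
width: -0.2
grasp_force: 0.0
```

pendant([
  {"d": [7.5, -2.6, 35.5], "aperture": 0},
  {"d": [7.5, -2.6, 35.5], "aperture": 0},
  {"d": [7.5, -2.6, 35.5], "aperture": 0},
  {"d": [7.5, -2.6, 35.5], "aperture": 0},
  {"d": [7.5, -2.6, 35.5], "aperture": 0},
  {"aperture": 0},
])

```text
time: 3.1
eef_pos: [531.0, -129.7, 46.5]
orientation: [[-0.002, -1.0, -0.015], [-1.0, 0.002, 0.001], [-0.001, 0.015, -1.0]]
force: [-1.5, 0.7, -0.8]
width: -0.1
grasp_force: 0.0
```

Run:
```python
from h import *; import cv2
cv2.imwrite("pics/s1.png",cv2.resize(eyes.grab_frame("side")[200:350,180:380,::-1],None,fx=4,fy=4,interpolation=2))
```

```text
(no output)
```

View pics/s1.png

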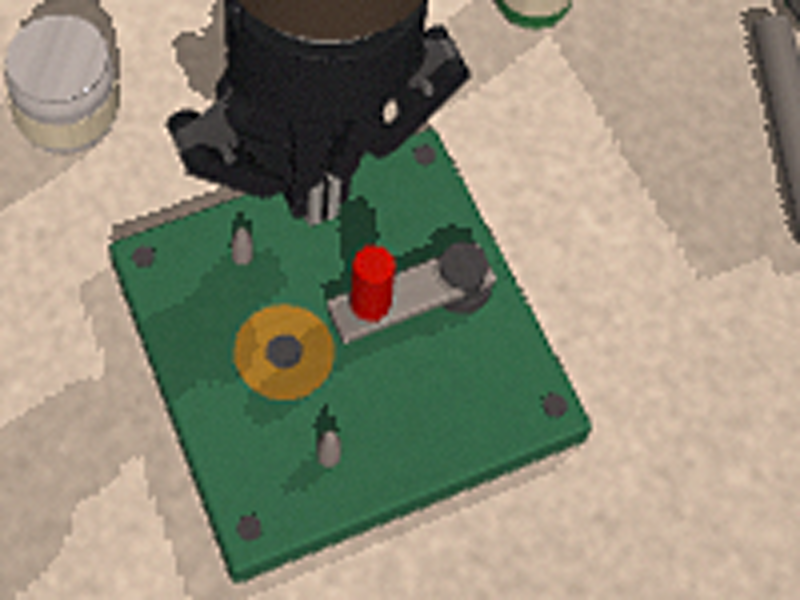

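Side crop: fingers stand at +y of the red knob (373,285), pins free, latch straight. Push towards -y, then +x.

pendant([
  {"d": [0, -7, -4], "aperture": 0},
  {"d": [10, 0, 0], "aperture": 0},
  {"d": [9, 0, 0], "aperture": 0},
  {"d": [9, 0, 0], "aperture": 0},
  {"d": [9, 0, 0], "aperture": 0},
  {"d": [8, -2, 0], "aperture": 0},
  {"d": [8, -2, 0], "aperture": 0},
  {"d": [8, -2, 0], "aperture": 0},
  {"d": [8, -2, 0], "aperture": 0},
  {"d": [4, -3, 0], "aperture": 0},
  {"d": [0, -3, 0], "aperture": 0},
  {"d": [0, -3, 0], "aperture": 0},
  {"d": [0, -3, 0], "aperture": 0},
  {"aperture": 0},
])

```text
time: 4.32
eef_pos: [565.4, -201.8, 58.3]
orientation: [[0.002, -1.0, 0.003], [-1.0, -0.002, 0.0], [-0.0, -0.003, -1.0]]
force: [2.0, 4.9, 3.5]
width: 0.4
grasp_force: 3.0
```

Run:
```python
from h import *; import cv2
cv2.imwrite("pics/s2.png",cv2.resize(eyes.grab_frame("side")[200:350,180:380,::-1],None,fx=4,fy=4,interpolation=2))
```

```text
(no output)
```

View pics/s2.png

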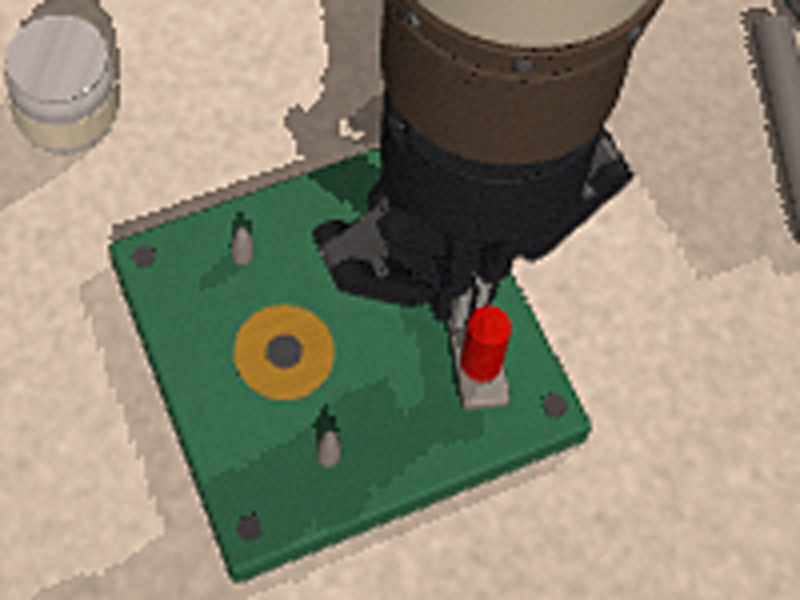

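The latch is now pushed aside: its knob is at crop (488,315), beside the pivot. I'll lift, look from the wrist, and check the angle.

pendant([
  {"d": [-4, 10, 0], "aperture": 0},
  {"d": [-5, 10, -38], "aperture": 0},
  {"d": [-5, 10, -38], "aperture": 0},
  {"d": [-5, 10, -38], "aperture": 85},
  {"d": [-5, 10, -38], "aperture": 85},
  {"aperture": 85},
  {"aperture": 85},
])

```text
time: 4.95
eef_pos: [514.1, -178.9, 212.6]
orientation: [[0.0, -1.0, 0.006], [-1.0, -0.0, -0.001], [0.001, -0.006, -1.0]]
force: [-0.8, -0.3, -0.8]
width: 48.5
grasp_force: 0.0
```

Run:
```python
from h import *; import cv2
np.set_printoptions(precision=1,suppress=True)
k=ray("side",(180+488/4,200+315/4),77); print("knob",k, "lat",np.arctan2(-177-k[1],582.8-k[0]))
cm=eyes.camera_model("wrist");a=eyes.grab_frame("wrist")
print("cam",-cm['R'].T@cm['t'],cm['R'][2]); np.savez("w1.npz",a=a,**cm)
for n,p in dict(pa=(498,-128,42),pb=(498,-227.5,42),blank=(498,-177.5,20)).items(): print(n,proj("wrist",p,cm))
cv2.imwrite("pics/w1.png",cv2.resize(a[:,:,::-1],(800,600)))
```

```text
knob [ 571.  -219.2   77. ] lat 1.2987965487866002
cam [ 514.4 -248.3  355.1] [ 0.   0.3 -1. ]
pa [274.  221.6]
pb [275.5 127.7]
blank [273.7 172.5]
```

View pics/w1.png

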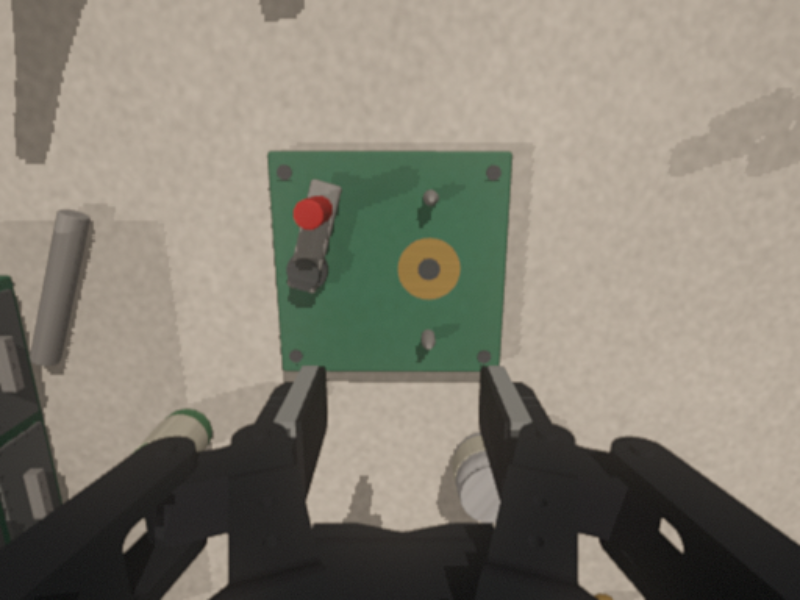

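The wrist view shows the blank at (274.6,172.2) and the pins at (273.9,222) and (275.3,129), within about 1 mm of predictions; the latch stands at about 1.3 rad. On to the template.

pendant([
  {"d": [-39.3, 1.3, 0], "aperture": 60},
  {"d": [-39.3, 1.3, 0], "aperture": 60},
  {"d": [-39.3, 1.3, 0], "aperture": 60},
  {"d": [-39.3, 1.3, 0], "aperture": 60},
  {"d": [-39.3, 1.3, 0], "aperture": 60},
  {"d": [-39.3, 1.3, 0], "aperture": 60},
  {"d": [-39.3, 1.3, 0], "aperture": 60},
  {"d": [-39.3, 1.3, 0], "aperture": 60},
  {"d": [-39.3, 1.3, 0], "aperture": 60},
  {"rot": [0, 0, -6], "aperture": 60},
  {"rot": [0, 0, -6], "aperture": 60},
  {"d": [0, 0, 20], "aperture": 60},
  {"aperture": 60},
  {"aperture": 60},
])

```text
time: 6.17
eef_pos: [500.5, 174.4, 187.3]
orientation: [[0.208, -0.978, -0.005], [-0.978, -0.208, -0.004], [0.003, 0.006, -1.0]]
force: [-0.1, 0.7, 0.1]
width: 60.0
grasp_force: 0.0
```

Run:
```python
from h import *; import cv2
np.set_printoptions(precision=1,suppress=True)
cm=eyes.camera_model("wrist");a=eyes.grab_frame("wrist");np.savez("w2.npz",a=a,**cm)
for n,p in dict(ha=(491.8,223.9,6),hb=(512.8,126.3,6),h1=(496.3,204.5,41),h2=(508.6,145.9,41)).items(): print(n,proj("wrist",p,cm)*1.5625)
cv2.imwrite("pics/w2.png",cv2.resize(a[:,:,::-1],(800,600)))
```

```text
ha [399.5 340.7]
hb [398.8 197.7]
h1 [398.9 330.4]
h2 [398.9 235.6]
```

View pics/w2.png

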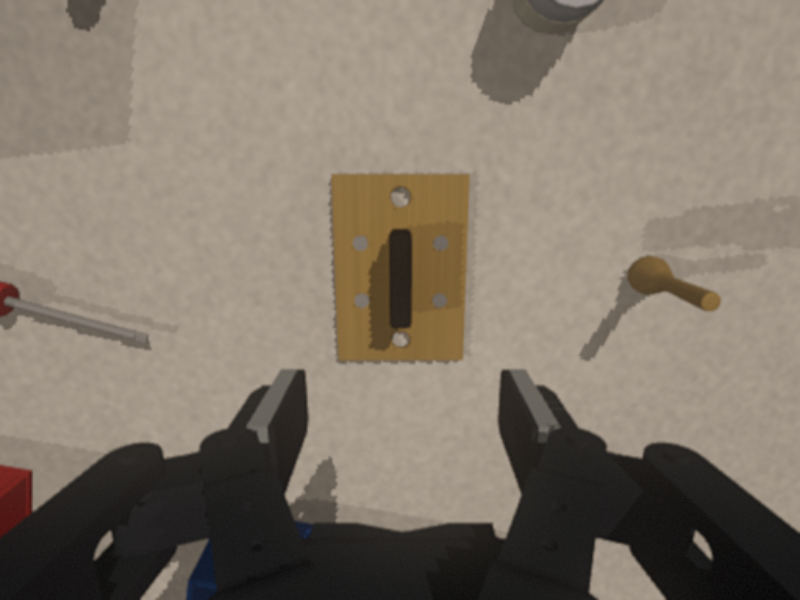

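The holes appear at (400,339) and (400,197), as predicted within 1-2 px, so the template pose is confirmed. Descend and grip.

pendant([
  {"d": [-0.4, -1.9, 35], "aperture": 60},
  {"d": [0, 0, 35], "aperture": 60},
  {"d": [0, 0, 35], "aperture": 60},
  {"d": [0, 0, 30], "aperture": 60},
  {"d": [0, 0, 20], "aperture": 50},
  {"d": [0, 0, 10], "aperture": 40},
  {"d": [0, 0, 8], "aperture": 40},
  {"aperture": 40},
  {"aperture": 40},
])

```text
time: 6.97
eef_pos: [504.2, 176.6, 17.7]
orientation: [[0.209, -0.978, 0.001], [-0.978, -0.209, 0.001], [-0.0, -0.002, -1.0]]
force: [-0.5, 0.4, 0.6]
width: 39.8
grasp_force: 0.0
```

pendant([
  {"aperture": 0},
  {"aperture": 0},
  {"aperture": 0},
  {"aperture": 0},
  {"aperture": 0},
  {"aperture": 0},
  {"aperture": 0},
  {"aperture": 0},
])

```text
time: 7.63
eef_pos: [502.7, 176.2, 18.2]
orientation: [[0.208, -0.978, -0.0], [-0.978, -0.208, 0.0], [-0.0, 0.0, -1.0]]
force: [-3.2, -0.1, 4.3]
width: 13.0
grasp_force: 61.4
```

Gripped, but high on the bar (grasp point at 37 of 41 mm). I'll regrip 6 mm lower.

pendant([
  {"aperture": 40},
  {"aperture": 40},
  {"aperture": 40},
  {"d": [0, 0, 3], "aperture": 40},
  {"d": [0, 0, 3], "aperture": 40},
  {"aperture": 0},
  {"aperture": 0},
  {"aperture": 0},
  {"aperture": 0},
  {"aperture": 0},
  {"aperture": 0},
  {"aperture": 0},
])

```text
time: 8.63
eef_pos: [503.0, 176.1, 10.6]
orientation: [[0.208, -0.978, -0.001], [-0.978, -0.208, -0.0], [0.0, 0.001, -1.0]]
force: [-0.9, 0.7, -1.8]
width: 13.2
grasp_force: 59.7
```

pendant([
  {"d": [0, 0, -5], "aperture": 0},
  {"d": [0, 0, -10], "aperture": 0},
  {"d": [0, 0, -25], "aperture": 0},
  {"d": [0, 0, -35], "aperture": 0},
  {"d": [0, 0, -35], "aperture": 0},
  {"d": [0, 0, -35], "aperture": 0},
  {"rot": [0, 0, 6], "aperture": 0},
  {"rot": [0, 0, 6], "aperture": 0},
  {"aperture": 0},
  {"aperture": 0},
  {"aperture": 0},
])

```text
time: 9.55
eef_pos: [502.8, 175.9, 155.4]
orientation: [[0.003, -1.0, -0.001], [-1.0, -0.003, -0.001], [0.001, 0.001, -1.0]]
force: [-0.0, -1.1, -5.3]
width: 13.0
grasp_force: 59.3
```

pendant([
  {"d": [15, 0.5, 0], "aperture": 0},
  {"d": [30, 0.5, 0], "aperture": 0},
  {"d": [39, 0.5, 0], "aperture": 0},
  {"d": [39, 0.5, 0], "aperture": 0},
  {"d": [39, 0.5, 0], "aperture": 0},
  {"d": [39, 0.5, 0], "aperture": 0},
  {"d": [39, 0.5, 0], "aperture": 0},
  {"d": [39, 0.5, 0], "aperture": 0},
  {"d": [35, 0.5, 0], "aperture": 0},
  {"d": [25, 0, 0], "aperture": 0},
  {"d": [13, 0, 0], "aperture": 0},
  {"d": [0, 0, 30], "aperture": 0},
  {"d": [0, 0, 25], "aperture": 0},
  {"d": [0, 0, 15], "aperture": 0},
  {"d": [0, 0, 5], "aperture": 0},
  {"aperture": 0},
  {"aperture": 0},
  {"aperture": 0},
])

```text
time: 11.05
eef_pos: [500.2, -175.9, 82.1]
orientation: [[0.002, -1.0, 0.003], [-1.0, -0.002, -0.001], [0.001, -0.003, -1.0]]
force: [-0.4, -0.7, -5.4]
width: 12.8
grasp_force: 59.3
```

Run:
```python
from h import *; import cv2
cm=eyes.camera_model("wrist");a=eyes.grab_frame("wrist");np.savez("w3.npz",a=a,**cm)
s=status.get_state();print(s['eef_pos'],s['orientation'].round(3).tolist())
x,y,z=s['eef_pos'];zt=z-10.6+6
np.set_printoptions(precision=1,suppress=True)
for n,p in dict(ha=(x,y-.85+50,zt),hb=(x,y-.85-50,zt),pa=(498.2,-127.5,42),pb=(498.2,-227.5,42)).items(): print(n,proj("wrist",p,cm)*2)
b=eyes.grab_frame("side")
cv2.imwrite("pics/w3.png",np.hstack([cv2.resize(a[:300,156:356,::-1],None,fx=2,fy=2,interpolation=2),cv2.resize(b[180:330,200:300,::-1],(400,600),interpolation=2)]))
```

```text
[ 500.21704112 -175.80370988   82.24379315] [[0.001, -1.0, 0.003], [-1.0, -0.001, -0.0], [0.0, -0.003, -1.0]]
ha [518.4 650.4]
hb [519.6 293.7]
pa [524.  575.9]
pb [525.8 275.3]
```

View pics/w3.png

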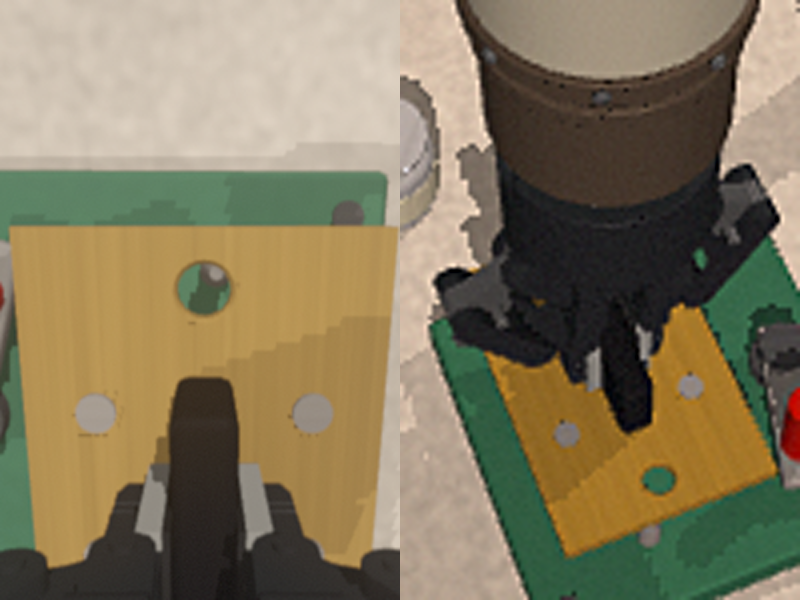

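Wrist half: hole b at (204,288) with pin b's tip seen through it at (212,271), so about 2.4 mm of -x correction is needed, counting parallax. Correct and descend to just above the pin tips.

pendant([
  {"d": [0.5, 2.4, 8], "aperture": 0},
  {"d": [0, 0, 10], "aperture": 0},
  {"d": [0, 0, 7], "aperture": 0},
  {"aperture": 0},
  {"aperture": 0},
  {"aperture": 0},
  {"aperture": 0},
])

```text
time: 11.73
eef_pos: [497.1, -176.3, 56.1]
orientation: [[0.001, -1.0, 0.001], [-1.0, -0.001, -0.0], [0.0, -0.001, -1.0]]
force: [0.8, 0.6, -5.2]
width: 13.6
grasp_force: 59.3
```

Run:
```python
from h import *; import cv2
cm=eyes.camera_model("wrist");a=eyes.grab_frame("wrist")
s=status.get_state();x,y,z=s['eef_pos'];print(x,y,z);zt=z-10.6+6
np.set_printoptions(precision=1,suppress=True)
for n,p in dict(hb=(x,y-.85-50,zt),pb=(498.2,-227.5,42)).items(): print(n,(proj("wrist",p,cm)-[206,80])*4)
b=eyes.grab_frame("side")
cv2.imwrite("pics/w4.png",np.hstack([cv2.resize(a[80:230,206:306,::-1],None,fx=4,fy=4,interpolation=2),cv2.resize(b[200:350,200:300,::-1],(400,600),interpolation=2)]))
```

```text
497.05608135411387 -176.2576435771629 56.117862878023956
hb [214.5 266.8]
pb [204.9 254. ]
```

View pics/w4.png

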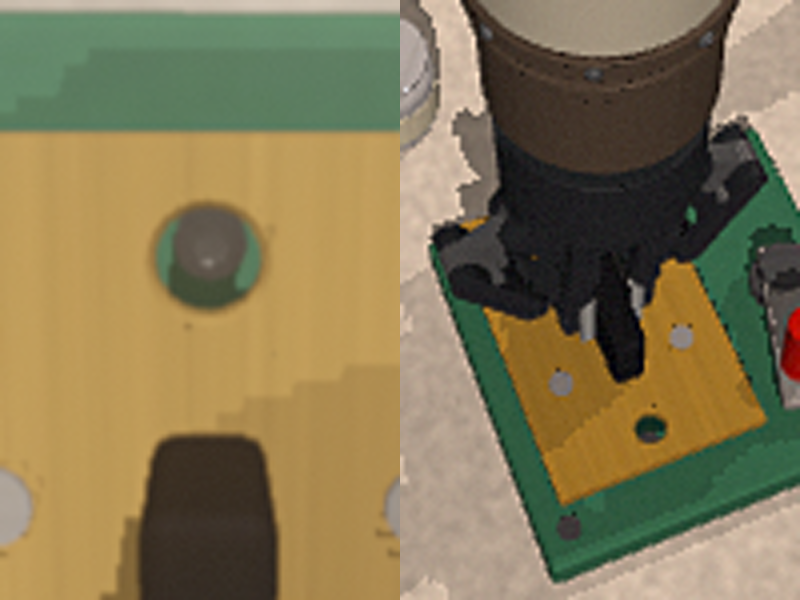

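Pin b's shoulder disc (209,240) sits in hole b (208,255) as the parallax wants, within about 0.5 mm, so I go straight down slowly.

pendant([
  {"d": [0, 0, 3], "aperture": 0},
  {"d": [0, 0, 3], "aperture": 0},
  {"d": [0, 0, 3], "aperture": 0},
  {"aperture": 0},
  {"aperture": 0},
])

```text
time: 12.25
eef_pos: [496.4, -176.2, 46.4]
orientation: [[0.001, -1.0, -0.001], [-1.0, -0.001, 0.0], [-0.0, 0.001, -1.0]]
force: [-0.0, -0.3, -5.6]
width: 13.2
grasp_force: 59.4
```

pendant([
  {"d": [0, 0, 3], "aperture": 0},
  {"d": [0, 0, 3], "aperture": 0},
  {"d": [0, 0, 3], "aperture": 0},
  {"aperture": 0},
  {"aperture": 0},
])

```text
time: 12.67
eef_pos: [496.4, -176.2, 37.5]
orientation: [[0.001, -1.0, -0.001], [-1.0, -0.001, 0.0], [-0.0, 0.001, -1.0]]
force: [-0.6, 0.2, -5.2]
width: 13.0
grasp_force: 59.4
```

Underside at 27 mm, below the pin shoulders (34 mm), with no contact force. I continue down.

pendant([
  {"d": [0, 0, 2.5], "aperture": 0},
  {"d": [0, 0, 2], "aperture": 0},
  {"d": [0, 0, 1.3], "aperture": 0},
  {"d": [0, 0, 0.7], "aperture": 0},
  {"d": [0, 0, 0.5], "aperture": 0},
  {"aperture": 0},
  {"aperture": 0},
])

```text
time: 13.25
eef_pos: [496.7, -176.2, 30.8]
orientation: [[0.001, -1.0, 0.0], [-1.0, -0.001, -0.0], [0.0, -0.0, -1.0]]
force: [0.1, 0.2, -5.4]
width: 13.3
grasp_force: 59.4
```

Run:
```python
from h import *; import cv2
a=eyes.grab_frame("wrist");b=eyes.grab_frame("side")
cv2.imwrite("pics/w5.png",np.hstack([cv2.resize(a[60:360,156:356,::-1],None,fx=2,fy=2,interpolation=2),cv2.resize(b[200:350,200:300,::-1],(400,600),interpolation=2)]))
```

```text
(no output)
```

View pics/w5.png

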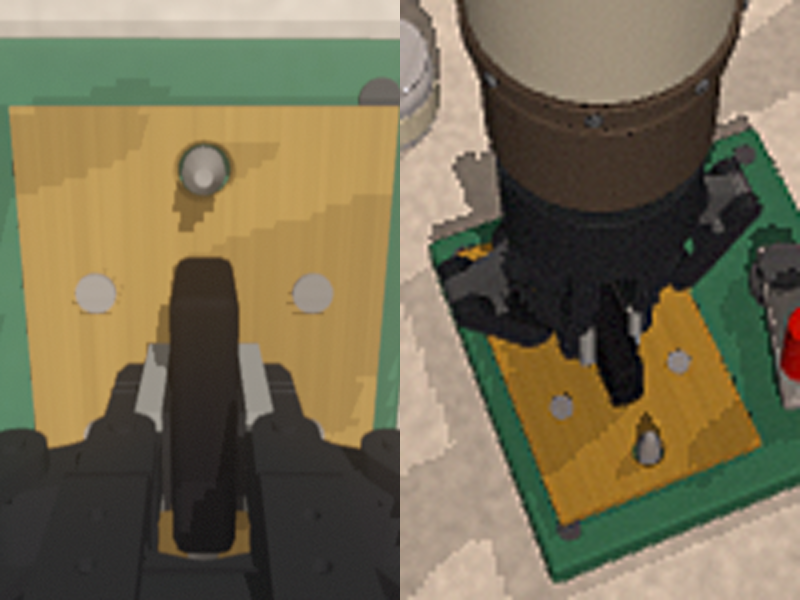

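Pin b comes through its hole, centred at (204,170). The weight is still on the wrist, so I lower until the bed takes it.

pendant([
  {"d": [0, 0, 0.5], "aperture": 0},
  {"d": [0, 0, 0.5], "aperture": 0},
  {"d": [0, 0, 0.4], "aperture": 0},
  {"aperture": 0},
  {"aperture": 0},
])

```text
time: 13.77
eef_pos: [496.8, -176.2, 30.5]
orientation: [[0.001, -1.0, 0.001], [-1.0, -0.001, -0.0], [0.0, -0.001, -1.0]]
force: [-3.1, 1.5, 6.3]
width: 12.8
grasp_force: 61.1
```

pendant([
  {"aperture": 40},
  {"aperture": 40},
  {"aperture": 40},
  {"aperture": 40},
  {"d": [0, 0, -5], "aperture": 40},
  {"d": [0, 0, -15], "aperture": 40},
  {"d": [0, 0, -30], "aperture": 40},
  {"d": [0, 0, -40], "aperture": 40},
  {"d": [0, 0, -20], "aperture": 0},
  {"d": [10, -36, 0], "aperture": 0},
  {"d": [15, -36, 0], "aperture": 0},
  {"d": [15, -36, 0], "aperture": 0},
  {"d": [15, -12, 0], "aperture": 0},
  {"aperture": 0},
  {"aperture": 0},
])

```text
time: 15.02
eef_pos: [616.7, -231.7, 138.6]
orientation: [[-0.001, -1.0, -0.001], [-1.0, 0.001, 0.0], [-0.0, 0.001, -1.0]]
force: [-0.6, 0.7, -0.3]
width: -0.1
grasp_force: 0.0
```

Run:
```python
from h import *; import cv2
np.set_printoptions(precision=1,suppress=True)
a=eyes.grab_frame("side"); h=cv2.cvtColor(a,cv2.COLOR_RGB2HSV)
def blob(m,r):
    y0,y1,x0,x1=r; M=np.zeros_like(m);M[y0:y1,x0:x1]=m[y0:y1,x0:x1]; ys,xs=np.nonzero(M);return len(xs),xs.mean(),ys.min(),ys.mean()
red=((h[...,0]<5)|(h[...,0]>175))&(h[...,1]>180)&(h[...,2]>90)
n,x,y0,y=blob(red,(230,330,200,340));print("red",n,x,y0,y,ray("side",(x,y0+4.5),77))
```

```text
red 167 301.125748502994 277 285.3053892215569 [ 567.6 -223.    77. ]
```

pendant([
  {"d": [0, 0, 35], "aperture": 0},
  {"d": [0, 0, 35], "aperture": 0},
  {"d": [0, 0, 16], "aperture": 0},
  {"aperture": 0},
  {"d": [0, 10, 0], "aperture": 0},
  {"d": [0, 8, 0], "aperture": 0},
  {"d": [0, 8, 0], "aperture": 0},
  {"d": [0, 8, 0], "aperture": 0},
  {"d": [0, 7, 0], "aperture": 0},
  {"aperture": 0},
])

```text
time: 15.9
eef_pos: [574.4, -231.2, 54.5]
orientation: [[0.0, -1.0, 0.0], [-1.0, -0.0, 0.0], [-0.0, -0.0, -1.0]]
force: [-0.6, -0.3, 0.3]
width: -0.3
grasp_force: 0.0
```

pendant([
  {"d": [-3, 7, 0], "aperture": 0},
  {"d": [-4, 7, 0], "aperture": 0},
  {"d": [-5, 5, 0], "aperture": 0},
  {"d": [-5, 5, 0], "aperture": 0},
  {"d": [-5, 5, 0], "aperture": 0},
  {"d": [-5, 5, 0], "aperture": 0},
  {"d": [-3, 3, 0], "aperture": 0},
  {"aperture": 0},
  {"aperture": 0},
])

```text
time: 16.65
eef_pos: [538.0, -200.8, 53.2]
orientation: [[0.001, -1.0, -0.001], [-1.0, -0.001, 0.0], [-0.0, 0.001, -1.0]]
force: [-0.4, -0.2, 1.5]
width: -0.2
grasp_force: 0.0
```

pendant([
  {"d": [-2, 0, 0], "aperture": 0},
  {"d": [-1.5, 0, 0], "aperture": 0},
  {"aperture": 0},
  {"aperture": 0},
  {"d": [15, 0, 0], "aperture": 0},
  {"d": [15, 0, 0], "aperture": 0},
  {"d": [15, 0, -40], "aperture": 0},
  {"d": [40, 0, -10], "aperture": 0},
  {"d": [40, 0, -10], "aperture": 0},
  {"d": [40, 0, -10], "aperture": 0},
  {"d": [40, 0, 0], "aperture": 0},
  {"d": [40, 0, 0], "aperture": 0},
  {"aperture": 0},
  {"aperture": 0},
])

```text
time: 17.82
eef_pos: [538.0, -444.4, 121.2]
orientation: [[-0.003, -1.0, -0.0], [-1.0, 0.003, 0.001], [-0.001, 0.0, -1.0]]
force: [-0.4, 0.2, 0.5]
width: 0.2
grasp_force: 0.0
```

Run:
```python
from h import *; import cv2
np.set_printoptions(precision=1,suppress=True)
for n in("side","top"):
    a=eyes.grab_frame(n); h=cv2.cvtColor(a,cv2.COLOR_RGB2HSV)
    red=((h[...,0]<5)|(h[...,0]>175))&(h[...,1]>180)&(h[...,2]>90)
    r=(230,330,200,340) if n=="side" else(180,270,305,390)
    ys,xs=np.nonzero(red[r[0]:r[1],r[2]:r[3]]);xs=xs+r[2];ys=ys+r[0]
    y=ys.min()+4.5 if n=="side" else ys.mean()
    k=ray(n,(xs.mean(),y),77);print(n,len(xs),xs.mean(),y,k,"angle",np.arctan2(-177-k[1],582.8-k[0]))
    # template corner fit, plate top z=26
    m=cv2.inRange(h,(12,100,60),(28,255,255)); m[:r[0]-30]=0;m[r[1]+20:]=0;m[:,:r[2]-10]=0;m[:,r[3]:]=0
    m=cv2.morphologyEx(m,cv2.MORPH_CLOSE,np.ones((9,9)))
    c=max(cv2.findContours(m,0,1)[0],key=cv2.contourArea);b=cv2.minAreaRect(c)
    print(b, "centre",ray(n,b[0],26), [proj(n,(498+i,-177.2+j,26)).tolist() for i,j in((45,65),(45,-65),(-45,-65),(-45,65))],cv2.boxPoints(b).tolist())
```

```text
side 163 272.4539877300613 265.5 [ 536.2 -179.7   77. ] angle 0.056810819052573444
((251.2982177734375, 287.1734619140625), (73.32856750488281, 54.01829147338867), 67.7509765625) centre [ 497.7 -181.2   26. ] [[259.8906073412493, 245.88593433959377], [290.1051159037395, 309.4163979965941], [240.01383476429535, 329.6087373343821], [213.8045750941987, 262.50203093368395]] [[212.4176788330078, 263.46551513671875], [262.4141540527344, 243.01239013671875], [290.17877197265625, 310.88140869140625], [240.18228149414062, 331.33453369140625]]
top 63 353.1746031746032 214.38095238095238 [ 538.4 -174.6   77. ] angle -0.05313869039994338
((348.237548828125, 233.98870849609375), (47.18463134765625, 65.73503875732422), 87.27368927001953) centre [ 499.9 -175.9   26. ] [[316.0212942395606, 213.3524613721926], [379.93848297254465, 211.84491980418974], [382.0218098715836, 256.5755144806148], [317.5799973701722, 258.1770981477744]] [[314.2850646972656, 211.9864501953125], [379.9457092285156, 208.8597412109375], [382.1900329589844, 255.990966796875], [316.5293884277344, 259.11767578125]]
```

The latch is within about 0.06 rad of straight, the template lies on its projected place, and the robot is clear.

```bash
python3 -c "
from plant import robot, eyes, status
print(robot.hand_in())"
```

```text
the job is handed in; nothing more can be done
None
```

The job is handed in, though no verdict came back: the template is set down over the pins on the bed (pin b seen through its hole; pin a out of view, inferred from the fit), the latch is back within about 0.06 rad of straight, and I never moved near the flux tin or oil bottle.

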